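# Release the spring stop and slide the wheel pallet home

## Robot

A 6-joint arm with a two-finger parallel gripper is mounted at the origin on the work surface. World frame = base frame: x ahead of the robot, y to its left, z up, the work surface at z = 0. Lengths are in mm, angles in rad, forces in N, time in s.
With the tool pointing down it reaches from about 375 to 975 mm from the base axis. Payload 3.8 kg.
Tool frame: the origin (TCP) lies between the finger pads; the fingertips stand 11 mm ahead of it and the grasp point (between the pads) lies 8 mm behind it; z points along the fingers, y is the line along which they close (so a half turn about z gives the same grasp; the last joint's range is limited). The gripper opens to 88 mm and grips with 3 to 60 N. Pads are 18 mm wide; open, the fingers measure 123 mm over their backs; the gripper's body (75 mm by 187 mm) begins 45 mm behind the grasp point.
Start: joints at [1.174, 0.264, 1.604, -0, 1.274, -0.037], TCP at [237.656, 631.773, 249.706] pointing down, gripper open.
Joint ranges: [-2.63, 2.63], [-0.94, 2.18], [0.31, 2.57], [-1.31, 4.45], [0, 2.66], [-2.55, 2.55]. Speed limits (rad/s): [2.57, 2.57, 3.14, 3.14, 3.14, 3.14].

## Interface

Orientations are given as a unit quaternion [w, x, y, z].
In Python, from rig import monitor, read_camera, arm gives the robot as it stands.
- The arm moves only by the shell command python3 -m creep 'ROWS' [OPENING] [FORCE]. ROWS is JSON, a list of rows, each a list of 4 numbers: the shift along the tool's x, y, z in cm, then the turn about the tool's z in degrees. A call has 1 to 8 rows; each row is the pose to reach, as a shift and turn from the pose commanded when the call began, along the tool's axes at that moment; what a row does not reach only later rows make up. A row lasts 1/8 s, in which the tool goes at most 62.5 mm and 10.7 degrees, less where a joint would pass 70% of its speed; a pose out of reach is approached as far as the arm can. A call with a gripper value outside its range is refused whole. OPENING is the finger opening in cm, from 0 to 8.81, set as the call begins (- or left out, the last holds). The fingers move at their own pace and stop on an object; FORCE is the grip in N (left out, the last holds). Time passes only in rows, so rows that repeat a pose let the fingers close. It gives the time, the measured TCP pose, the force, the opening and the grip force at its end, in the units of the state.
- monitor.state(): the state, without advancing time (a new reading comes with each control period).
- read_camera(name): name is "scene" or "top" or "wrist"; returns a dict with "frame" (420x560x3 uint8, blue, green, red), "z_map" (420x560 float32, mm along the optical axis (not along the pixel's ray), 0 where there is no reading), "camera_matrix" (3x3 intrinsics, pixels), "R" (3x3) and "t" (3): a world point X has camera coordinates R X + t. Camera axes: x right, y down, z forward; pixel columns grow to the right and rows downward; lengths in mm; the calibration is good to about 2 mm. A picture is of the moment at which its call begins.
- arm.close_job(): hands the job in; it is judged then, once.
The state is a dict: "time_s": time; "joint_positions": joint angles; "joint_vel": joint speeds; "joint_torque": joint torques, N m; "tcp_pos": TCP position; "ee_rot": TCP orientation; "contact_force": force on the tool from outside, world axes, zero at the start; "torque": the same for the moment, N m; "grip_width": finger opening in mm; "grip_force": force on a finger pad.
Only numpy, scipy, OpenCV 4.12 (cv2) and the standard library are available. Lean on these libraries where they do the work, as an engineer would, in place of code of your own. Each camera call takes 0.05 s, during which the arm holds its last target. There are 200 camera calls.

## Task

The pallet carrying a wheel is held back by a spring stop: with closed fingertips reach down through the pallet's window, press the stop's pad fully down and, while it is held down, push the pallet along its track until it is fully home against the end stop. Then take the hand away so that the stop springs up behind the pallet. Only press and push: do not grip or lift anything, do not touch the wheel, and leave the other things on the bench where they are.

Things in the scene. Friction and masses are not known exactly. Their poses are not given: they have to be found in the camera images.
- fixture: Fixed grey steel track on the bench, 144 mm wide (x), 336 mm long (y). Origin: bench level, on the centre line; z up. The pallet is pushed to +y. Bed 16 mm above the bench, runners (the pallet's underside) 40 mm. Side walls have inward lips (tops at 56 mm, inner edges at x = +-50 mm) that keep the pallet from rising over 2 mm. Rear fence: 60 mm high cross wall, inner face at y = -131 mm.
- stop_face (a point): Middle of the end stop's inner face, 50 mm above the bench: a cross wall 65 mm high at the +y end of the track (y = +181 mm), the end with the long empty stretch. The pallet's front touches it when fully home. Axes as the track's.
- press_pad (a point): Point to press on the spring stop, a bare steel plunger 40 mm wide (x): a long flat pad, track y -56 to +65 mm (grooved where shown in the window, the rest under the pallet), top 38 mm above the bench when up, with an upright tooth behind it at y -70 to -56 mm, 14 mm higher (52 mm). This point is on the pad's top at x = 0, y = -40 mm and moves down with it. Axes as the track's.
- plunger (a joint): Depth of the spring stop (pad and tooth together) in m: 0 up, 0.018 bottomed (pad top 20 mm above the bench). About 4 N starts it, 8.5 N bottoms it; it springs back. The tooth lets the pallet's rear bar pass over it when more than 12 mm down, and springs up behind the bar once the bar is past and the pad is free. Pushing the pallet takes about 8 N, at times up to 15 N.
- pallet: Loose aluminium pallet in the track, 0.5 kg, 116 x 230 mm. Origin: window centre, on the underside; axes as the track's. Window 64 mm (x) by 70 mm (y), open right through. Rear bar: y -70 to -35 mm, 14 mm thick. Front deck: y +35 to +160 mm, 18 mm thick. At the start the rear bar is 2 to 20 mm short of the tooth (origin at track y -37 to -55 mm); fully home the origin is at track y = +21 mm.
- push_face (a point): Middle of the face to push towards +y: the rear face of the pallet's front deck, which is the window's +y wall (pallet y = +35 mm), 64 mm wide between the side beams, from 40 to 58 mm above the bench. Axes as the track's.
- wheel: Loose black rubber wheel, 80 mm across, 24 mm thick, steel stub axle 16 mm across and 6 mm high on top; lies flat on the pallet's deck (58 mm above the bench) among four low pegs, centre at pallet y = +105 mm; stub top 88 mm above the bench. Origin: centre of its underside. Not to be touched.
- spare_wheel: Loose wheel of the same kind (80 mm across, 24 mm thick, stub axle on top, 30 mm in all) lying on the bench beyond the track. Origin: centre of its underside. Leave alone.
- screwdriver: Loose screwdriver lying on the bench beside the track. Leave alone.
- nut_tin: Loose open steel tin, 60 mm across and 45 mm high, on the bench on the robot's side of the track. Origin: centre of its underside. Leave alone.

How it is judged:
By the outcome, as a careful person would: the job done as asked, in the order asked, and still so for the second after the job is handed in, with the robot touching nothing.
It also fails if it takes over 38 s, if anything falls off the work surface, if the arm or the gripper's body presses on something with over 40 N, if the wrist force passes 120 N, or if a joint passes its speed limit or range.

## Working session

There is one attempt and no reset: what is moved stays moved. The work goes in short steps, Python scripts to look and compute and a shell command to move; the robot and the scene stay as the last step left them, time stands still between calls to the robot, and variables do not carry over. Pictures are saved under pics/ and viewed, at most 10 in all, crops included, and the job is handed in when it is done.

```bash
mkdir -p pics; ls; python3 - <<'E'
from rig import monitor, read_camera
import cv2,numpy as np
s=monitor.state();print({k:np.round(v,3) for k,v in s.items()})
for n in("top","scene"):
    c=read_camera(n);cv2.imwrite(f'pics/{n}0.png',c['frame']);np.savez(f'{n}0.npz',**c);print(c['camera_matrix'],c['R'],c['t'])
E
```

```text
pics
{'time_s': np.float64(0.0), 'joint_positions': array([ 1.174,  0.265,  1.605,  0.   ,  1.274, -0.037]), 'joint_vel': array([-0.001,  0.   , -0.001,  0.002,  0.   , -0.001]), 'joint_torque': array([ 1.0000e-03, -5.0212e+01, -3.5687e+01,  7.3000e-02,  2.9000e-02,
       -0.0000e+00]), 'tcp_pos': array([237.406, 631.158, 248.411]), 'ee_rot': array([-0.   ,  0.179,  0.984, -0.001]), 'contact_force': array([1.279, 0.759, 0.018]), 'torque': array([-0.019,  0.008, -0.013]), 'grip_force': np.float64(0.0), 'grip_width': np.float64(88.261)}
[[410.50453563   0.         282.55740855]
 [  0.         410.50453563 216.09479614]
 [  0.           0.           1.        ]] [[-0.01975366 -0.99980167  0.00253399]
 [-0.99818772  0.01957755 -0.05690331]
 [ 0.05684242 -0.00365345 -0.99837648]] [ 36.58004971 575.04974005 700.64810945]
[[521.93001497   0.         279.88544237]
 [  0.         521.93001497 211.31313371]
 [  0.           0.           1.        ]] [[-0.56190023  0.8270628   0.01533817]
 [ 0.70053455  0.485635   -0.52288621]
 [-0.43990849 -0.28306497 -0.85226448]] [ 320.10945512 -368.06011337 1357.2407543 ]
```

View pics/top0.png

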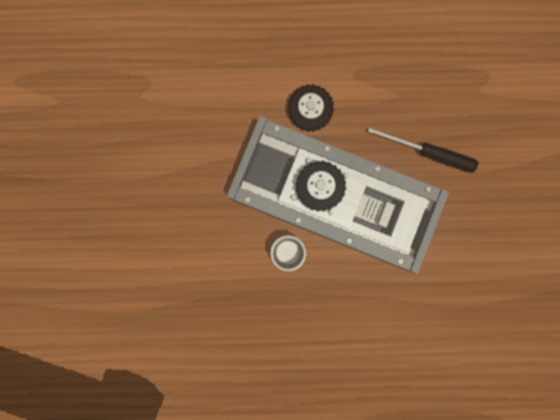

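View pics/scene0.png

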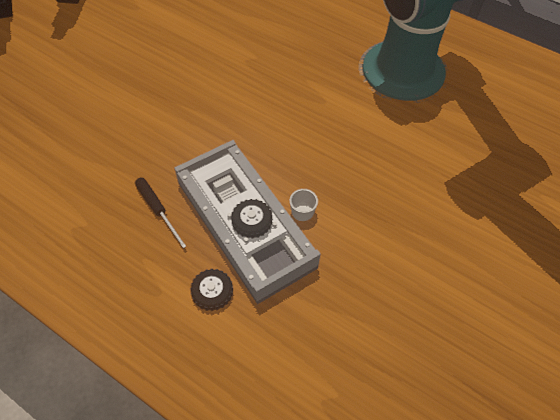

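The top view shows the track running from its rear fence (lower right, ~(432,232)) to the end stop (upper left, ~(246,157)). The wheel stub is at ~(321,185) and the window with the grooved pad at ~(379,210). The tin is at (288,253), the spare wheel at (310,107) and the screwdriver at (425,150). The scene view shows the same layout.

```bash
cat > h.py <<'E'
import numpy as np,cv2
def world(c):
    K=c['camera_matrix'];z=c['z_map'];v,u=np.mgrid[:z.shape[0],:z.shape[1]]
    P=np.stack([(u-K[0,2])*z/K[0,0],(v-K[1,2])*z/K[1,1],z],-1)
    return (P-c['t'])@c['R']
def ray(c,u,v,h):
    d=np.linalg.inv(c['camera_matrix'])@[u,v,1]@c['R'];o=-c['R'].T@c['t']
    return o+d*(h-o[2])/d[2]
E
python3 - <<'E'
from h import *
c=dict(np.load('top0.npz'));W=world(c)
m=((W[...,2]>45)&(W[...,2]<120)&(c['z_map']>0)).astype(np.uint8)
n,l,s,ce=cv2.connectedComponentsWithStats(m)
i=l[185,321];print(s[i],s[1:].tolist())
r=cv2.minAreaRect(W[l==i][:,:2].astype(np.float32));print(r,cv2.boxPoints(r))
for p in[(262,118,65),(230,195,65),(447,192,60),(416,271,60),(321,185,88),(379,210,58)]:print(p,ray(c,*p))
p=[ray(c,*q)[:2] for q in[(321,185,88),(379,210,58)]];print(np.linalg.norm(p[0]-p[1]))
# tight pixels for window
g=c['frame'][165:280,330:450];cv2.imwrite('pics/win0.png',cv2.resize(g,None,fx=5,fy=5,interpolation=cv2.INTER_CUBIC))
np.set_printoptions(precision=0,suppress=True,linewidth=200)
print(W[185:240:4,340:440:5,2])
E
```

```text
[  227   116   222   158 13435] [[227, 116, 222, 158, 13435], [378, 203, 17, 25, 227], [282, 237, 5, 2, 5], [288, 236, 3, 3, 5], [292, 237, 1, 2, 2], [294, 238, 10, 10, 18], [277, 240, 3, 1, 3], [271, 242, 6, 7, 11], [303, 249, 3, 2, 5], [271, 250, 1, 1, 1], [271, 252, 1, 1, 1], [305, 253, 1, 1, 1], [271, 254, 2, 1, 2], [271, 256, 4, 7, 9], [305, 256, 1, 1, 1], [302, 258, 3, 3, 4], [302, 262, 2, 2, 3], [274, 264, 1, 1, 1], [297, 264, 5, 4, 9], [276, 266, 3, 3, 4], [280, 267, 2, 3, 3], [283, 268, 1, 3, 3], [285, 269, 1, 1, 1], [287, 269, 1, 2, 2], [292, 268, 2, 2, 2], [289, 271, 1, 1, 1], [291, 270, 1, 1, 1]]
((607.3668212890625, -66.26065063476562), (336.83331298828125, 144.4816131591797), 66.87495422363281) [[ 474.78674  -192.77321 ]
 [ 607.6593   -249.5168  ]
 [ 739.9469     60.251907]
 [ 607.07434   116.9955  ]]
(262, 118, 65) [735.64747543  56.14549257  65.        ]
(230, 195, 65) [609.04640645 110.51282193  65.        ]
(447, 192, 60) [ 607.60584451 -246.18888325   60.        ]
(416, 271, 60) [ 479.34439543 -190.14441669   60.        ]
(321, 185, 88) [619.55267497 -36.13903022  
[... 833 characters left out ...]
  37.  39.  37.  37.  36.  53.  51.  16.  53.  53.  52.  53.  55.  20.  47.  59.]
 [ 56.  58.  58.  25.  39.  39.  40.  39.  45.  53.  19.  16.  54.  54.  53.  52.  55.  29.  55.  58.]
 [ 57.  56.  56.  14.  16.  26.  39.  39.  54.  50.  16.  40.  54.  55.  53.  53.  15.  36.  61.  60.]
 [ 58.  57.  58.  54.  54.  14.  17.  25.  49.  52.  18.  51.  52.  53.  54.  53.  22.  44.  61.  58.]
 [ 57.  49.  53.  56.  53.  55.  53.  17.  18.  16.  14.  53.  55.  53.  55.  53.  29.  54.  58.  -0.]
 [ 54.  57.  55.  48.  55.  55.  55.  55.  52.  15.  15.  53.  57.  55.  52.  54.  33.  59.  61.  -2.]
 [ 54.  55.  55.  57.  55.  48.  55.  55.  55.  54.  55.  53.  52.  54.  52.  19.  44.  60.  61.  -0.]]
```

View pics/win0.png

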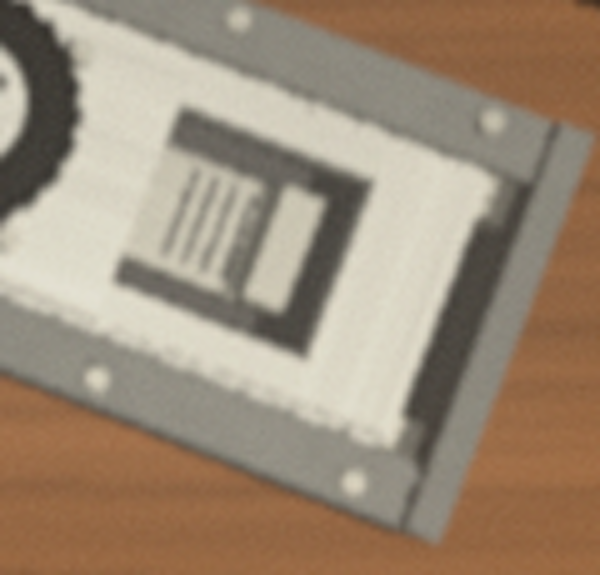

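```bash
cat > go.py <<'E'
import sys,numpy as np
from scipy.spatial.transform import Rotation as R
from rig import monitor
O=np.array([597.5,-89.2]);yd=np.array([0.3928,0.9196])   # track origin, +y axis
def rep(ty=None,tx=0,z=None):
    s=monitor.state();q=s['ee_rot'];M=R.from_quat(q[[1,2,3,0]]).as_matrix();p=s['tcp_pos'];xd=np.array([yd[1],-yd[0]])
    d=p[:2]-O;print('t',s['time_s'],'track x,y,tipz',np.round([d@xd,d@yd,p[2]-11],2),'F',np.round(s['contact_force'],1),'w',s['grip_width'])
    if ty is not None:
        g=np.r_[O+ty*yd+tx*xd,p[2] if z is None else z+11]
        a=np.degrees(np.arctan2(xd[1],xd[0])-np.arctan2(M[1,1],M[0,1]))
        print('shift cm',np.round(M.T@(g-p)/10,2),'turn about tool z',round(-a,1), 'axes',M.round(3).tolist())
if __name__=='__main__':rep(*map(float,sys.argv[1:]))
E
python3 -m creep '[[-2,-2,0,6],[-6,-6,0,16],[-10,-10,0,26],[-14,-14,0,36],[-18,-18,0,46],[-22,-22,0,56],[-26,-26,0,66],[-30,-30,0,76]]' 0 20; python3 go.py -36
```

```text
time_s: 1.1
tcp_pos: [413.0, 243.5, 249.4]
ee_rot: [0.0, 0.749, 0.663, -0.0]
contact_force: [-0.5, 0.2, 0.3]
grip_width: 10.2
grip_force: 0.0
t 1.1 track x,y,tipz [-300.38  233.52  238.42] F [-0.5  0.2  0.3] w 10.194275278525318
shift cm [-34.26  21.32   0.  ] turn about tool z 16.2 axes [[0.121, 0.993, -0.0], [0.993, -0.121, -0.0], [-0.0, -0.0, -1.0]]
```

```bash
python3 -m creep '[[-4.5,2.8,0,4],[-9,5.6,0,8],[-13.5,8.4,0,12],[-18,11.2,1,16.2],[-22.5,14,2,16.2],[-27,16.8,3,16.2],[-31.5,19.6,4,16.2],[-34.2,21.3,5,16.2]]'; python3 -m creep '[[0,0,0,0],[0,0,0,0]]'; python3 go.py -36
python3 - <<'E'
from rig import read_camera
import cv2,numpy as np
for n in("wrist","top"):
    c=read_camera(n);cv2.imwrite(f'pics/{n}1.png',c['frame']);np.savez(f'{n}1.npz',**c)
E
```

```text
time_s: 2.1
tcp_pos: [585.4, -121.3, 198.8]
ee_rot: [-0.0, 0.833, 0.553, -0.0]
contact_force: [0.2, -0.2, -0.0]
grip_width: 0.4
grip_force: 0.0
time_s: 2.35
tcp_pos: [584.4, -118.3, 199.3]
ee_rot: [-0.001, 0.833, 0.553, -0.0]
contact_force: [0.2, 0.8, -1.1]
grip_width: 0.7
grip_force: 0.0
t 2.35 track x,y,tipz [ -0.58 -31.92 188.33] F [ 0.2  0.8 -1.1] w 0.6629671385933785
shift cm [-0.41  0.06 -0.  ] turn about tool z 0.3 axes [[0.388, 0.922, -0.001], [0.922, -0.388, 0.001], [0.0, -0.001, -1.0]]
```

View pics/wrist1.png

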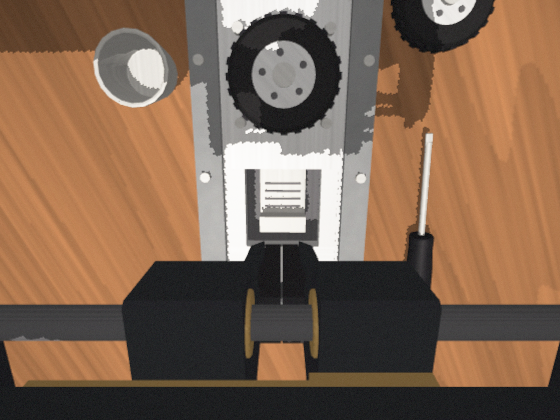

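The wrist view shows the window's front edge at row ~170 (columns 246–321), the rear edge at ~243 and the tooth at ~(283,222). The wheel stub is at ~(284,74), and the hand is lined up with the track.

```bash
python3 - <<'E'
from h import *
from go import O,yd
xd=np.array([yd[1],-yd[0]])
c=dict(np.load('wrist1.npz'))
T=lambda u,v,h:np.round([(ray(c,u,v,h)[:2]-O)@xd,(ray(c,u,v,h)[:2]-O)@yd],1)
for p in[(246,170,58),(321,170,58),(246,243,54),(319,243,54),(284,74,88),(205,178,56),(361,178,56)]:print(p,T(*p))
W=world(c);np.set_printoptions(precision=0,suppress=True,linewidth=200)
print([(v,round(float(W[v,283,2]))) for v in range(160,250,3)])
d=W[...,:2]-O;ty=d@yd;tx=d@xd;z=W[...,2];ok=(abs(tx)<15)&(c['z_map']>0)
m=ok&(z>48)&(z<56)&(ty>-78)&(ty<-40);print('tooth y',np.percentile(ty[m],[3,97]))
m=ok&(z>30)&(z<43);print('pad',np.percentile(ty[m],[2,98]),np.median(z[m]))
m=ok&(z>55)&(z<61)&(ty<20);print('deck edge',np.percentile(ty[m],[1,50]),np.median(z[m]))
m=(abs(ty)<150)&(z>50)&(z<62)&(abs(tx)>40)&(abs(tx)<85);print('walls x',np.percentile(tx[m],[1,99]))
E
```

```text
(246, 170, 58) [-30.1 -13.7]
(321, 170, 58) [ 31.4 -13.3]
(246, 243, 54) [-31.9 -79.8]
(319, 243, 54) [ 32.6 -79.3]
(284, 74, 88) [ 0.3 57.9]
(205, 178, 56) [-64.5 -21. ]
(361, 178, 56) [ 65.  -20.2]
[(160, 58), (163, 58), (166, 59), (169, 38), (172, 38), (175, 39), (178, 38), (181, 39), (184, 39), (187, 38), (190, 38), (193, 39), (196, 39), (199, 40), (202, 38), (205, 40), (208, 38), (211, 37), (214, 45), (217, 53), (220, 53), (223, 52), (226, 52), (229, 52), (232, 52), (235, 16), (238, 16), (241, 42), (244, 188), (247, 193)]
tooth y [-70. -56.]
pad [-56. -16.] 38.561460609590824
deck edge [-99.   2.] 58.50271683499194
walls x [-71.  72.]
```

```bash
python3 -m creep '[[-0.2,0.05,2,0.3],[-0.3,0.05,5,0.3],[-0.3,0.05,8,0.3],[-0.3,0.05,11,0.3],[-0.3,0.05,12.5,0.3],[-0.3,0.05,12.8,0.3],[-0.3,0.05,12.8,0.3]]'; python3 go.py -35
```

```text
time_s: 3.32
tcp_pos: [584.9, -121.8, 72.3]
ee_rot: [0.0, 0.834, 0.551, 0.0]
contact_force: [0.3, 0.3, 0.2]
grip_width: 0.6
grip_force: 0.0
t 3.325 track x,y,tipz [  1.19 -34.97  61.3 ] F [0.3 0.3 0.2] w 0.5915596873107324
shift cm [-0.   -0.12 -0.  ] turn about tool z 0.0 axes [[0.392, 0.92, 0.001], [0.92, -0.392, -0.0], [0.0, 0.001, -1.0]]
```

```bash
python3 -m creep '[[0,-0.1,1,0],[0,-0.1,2,0],[0,-0.1,2.6,0],[0,-0.1,3.2,0],[0,-0.1,3.7,0],[0,-0.1,4.0,0],[0,-0.1,4.0,0]]'; python3 go.py -35
```

```text
time_s: 4.2
tcp_pos: [583.4, -121.5, 32.1]
ee_rot: [-0.0, 0.834, 0.551, -0.0]
contact_force: [-2.7, 0.7, 7.5]
grip_width: 0.2
grip_force: 3.7
t 4.2 track x,y,tipz [ -0.29 -35.25  21.12] F [-2.7  0.7  7.5] w 0.19601356209809018
shift cm [ 0.03  0.03 -0.  ] turn about tool z 0.0 axes [[0.393, 0.92, -0.0], [0.92, -0.393, 0.0], [-0.0, -0.0, -1.0]]
```

```bash
python3 -m creep '[[0,0,0.1,0],[0,0,0.15,0],[0,0,0.15,0]]'; python3 go.py -35
```

```text
time_s: 4.58
tcp_pos: [583.4, -121.5, 31.4]
ee_rot: [-0.0, 0.834, 0.551, -0.0]
contact_force: [-4.8, 0.7, 9.8]
grip_width: 0.7
grip_force: 5.2
t 4.575 track x,y,tipz [ -0.26 -35.24  20.37] F [-4.8  0.7  9.8] w 0.6961669241414103
shift cm [ 0.02  0.03 -0.  ] turn about tool z 0.0 axes [[0.393, 0.92, -0.0], [0.92, -0.393, 0.0], [-0.0, -0.0, -1.0]]
```

```bash
python3 -m creep '[[0.4,0,0.05,0],[0.9,0,0.05,0],[1.3,0,0.05,0],[1.8,0,0.05,0],[2.3,0,0.05,0],[2.8,0,0.05,0],[3.4,0,0.05,0],[4,0,0.05,0]]'; python3 go.py 47
```

```text
time_s: 5.58
tcp_pos: [600.0, -87.9, 31.4]
ee_rot: [0.002, 0.834, 0.552, -0.001]
contact_force: [-4.3, -10.8, 10.0]
grip_width: 0.5
grip_force: 7.1
t 5.575 track x,y,tipz [ 1.74  2.18 20.42] F [ -4.3 -10.8  10. ] w 0.4798260969784241
shift cm [ 4.48 -0.17 -0.02] turn about tool z 0.1 axes [[0.392, 0.92, 0.002], [0.92, -0.392, -0.005], [-0.004, 0.003, -1.0]]
```

```bash
python3 -m creep '[[0.6,0,0,0],[1.2,-0.05,0,0],[1.8,-0.1,0,0],[2.4,-0.1,0,0],[3,-0.1,0,0],[3.5,-0.1,0,0],[4,-0.1,0,0],[4.2,-0.1,0,0]]'; python3 go.py 47
```

```text
time_s: 6.58
tcp_pos: [615.5, -48.6, 31.4]
ee_rot: [0.002, 0.834, 0.552, -0.001]
contact_force: [-3.9, -11.0, 10.6]
grip_width: 0.7
grip_force: 6.9
t 6.575 track x,y,tipz [ 0.62 44.36 20.39] F [ -3.9 -11.   10.6] w 0.6649456613733707
shift cm [ 0.26 -0.06 -0.  ] turn about tool z 0.1 axes [[0.391, 0.92, 0.001], [0.92, -0.391, -0.004], [-0.004, 0.003, -1.0]]
```

Nearly home, so I'll creep on until the force rises at the end stop.

```bash
python3 -m creep '[[0.1,0,0,0],[0.2,0,0,0],[0.3,0,0,0],[0.4,0,0,0],[0.4,0,0,0]]'; python3 go.py 47
```

```text
time_s: 7.2
tcp_pos: [616.3, -46.7, 31.4]
ee_rot: [0.003, 0.834, 0.552, -0.002]
contact_force: [-7.0, -17.0, 11.3]
grip_width: 0.4
grip_force: 11.1
t 7.2 track x,y,tipz [ 0.58 46.5  20.42] F [ -7.  -17.   11.3] w 0.37598911016013786
shift cm [ 0.05 -0.06 -0.  ] turn about tool z 0.1 axes [[0.391, 0.92, -0.0], [0.92, -0.391, -0.006], [-0.006, 0.003, -1.0]]
```

```bash
python3 -m creep '[[0.1,0,0,0],[0.2,0,0,0],[0.2,0,0,0]]'; python3 go.py 47
```

```text
time_s: 7.58
tcp_pos: [616.3, -46.6, 31.5]
ee_rot: [0.003, 0.834, 0.552, -0.003]
contact_force: [-9.3, -22.3, 13.7]
grip_width: 0.3
grip_force: 16.1
t 7.575 track x,y,tipz [ 0.56 46.56 20.46] F [ -9.3 -22.3  13.7] w 0.3429534021941489
shift cm [ 0.04 -0.06 -0.  ] turn about tool z 0.1 axes [[0.391, 0.92, -0.002], [0.92, -0.391, -0.009], [-0.009, 0.002, -1.0]]
```

```bash
python3 - <<'E'
from rig import read_camera
import cv2,numpy as np
c=read_camera("top");np.savez('top2.npz',**c)
a=cv2.resize(c['frame'][100:290,215:455],None,fx=3,fy=3,interpolation=cv2.INTER_CUBIC);cv2.imwrite('pics/top2.png',a)
E
```

```text
(no output)
```

View pics/top2.png

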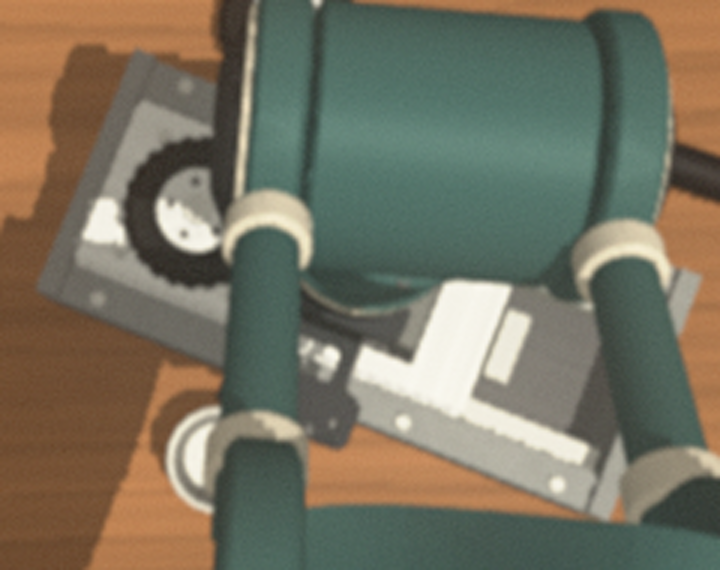

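The pallet is seated: it stops dead at about 46.5 mm while the push force rises to 24 N. In the view the pallet's front is at the end stop (left) and the tooth is clear behind the rear bar at ~(507,347). I'll back off the face with the pad still pressed, then rise.

```bash
python3 -m creep '[[-0.4,0,0,0],[-0.8,0,0,0],[-1.2,0,0,0],[-1.3,0,0,0],[-1.3,0,-0.5,0],[-1.3,0,-1.2,0],[-1.3,0,-2.2,0],[-1.3,0,-3.5,0]]'; python3 -m creep '[[0,0,-2.5,0],[0,0,-6,0],[0,0,-10,0],[0,0,-15,0],[-4,0,-18,0],[-8,0,-18,0],[-8,0,-18,0],[-8,0,-18,0]]'; python3 go.py; python3 - <<'E'
from rig import read_camera
import cv2,numpy as np
c=read_camera("wrist");np.savez('wrist3.npz',**c);cv2.imwrite('pics/wrist3.png',c['frame'])
E
```

```text
time_s: 8.62
tcp_pos: [610.8, -52.2, 64.3]
ee_rot: [-0.001, 0.834, 0.551, -0.001]
contact_force: [-0.7, -0.5, 0.3]
grip_width: 0.5
grip_force: 0.0
time_s: 9.62
tcp_pos: [579.9, -125.5, 244.1]
ee_rot: [-0.001, 0.835, 0.551, -0.0]
contact_force: [1.2, -0.5, 0.0]
grip_width: 0.7
grip_force: 0.0
t 9.625 track x,y,tipz [ -1.97 -40.3  233.06] F [ 1.2 -0.5  0. ] w 0.7118176626112551
```

View pics/wrist3.png

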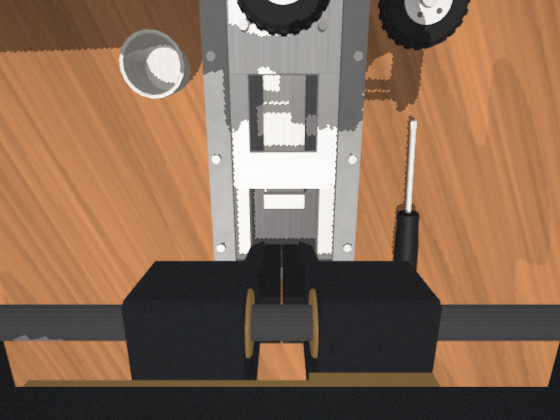

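The window's front edge is now at row ~74, the rear bar covers rows 152–188, and the tooth is at ~(284,201) behind it. I'll check the heights.

```bash
python3 - <<'E'
from h import *
from go import O,yd
c=dict(np.load('wrist3.npz'));W=world(c);d=W[...,:2]-O;ty=d@yd;tx=d@np.array([yd[1],-yd[0]]);z=W[...,2];ok=(abs(tx)<15)&(c['z_map']>0)
m=ok&(ty>-69)&(ty<-58);print('tooth z',np.median(z[m]))
m=ok&(ty>-5)&(ty<50);print('pad z',np.median(z[m]))
m=ok&(z>49)&(z<58)&(ty>-54)&(ty<0);print('bar y',np.percentile(ty[m],[2,98]))
m=ok&(z>55)&(z<61)&(ty>30);print('deck edge',np.percentile(ty[m],[1,5]))
E
```

```text
tooth z 52.43696905449433
pad z 38.542389378340204
bar y [-48.59028742 -13.95368681]
deck edge [56.37271049 57.56635037]
```

The tooth is back up at 52 mm. The bar spans -49 to -14 and the deck edge is at 56, so the pallet is fully home.

```bash
python3 -c "
from rig import arm
print(arm.close_job())"
```

```text
the job is handed in; nothing more can be done
None
```

The pallet is fully home against the end stop, the spring stop is back up behind its rear bar, the hand is clear, and the job was handed in at about 10 s.

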